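Strip a glass press mould and fit the base flange that matches the studs

ROBOT

A 6-joint arm with a two-finger parallel gripper is mounted at the origin on the work surface. World frame = base frame: x ahead of the robot, y to its left, z up, the work surface at z = 0. Lengths are in m, angles in rad, forces in N, time in s.
With the tool pointing down it reaches from about 0.375 to 0.9 m from the base axis. Payload 3.1 kg.
Tool frame: the origin (TCP) lies at the very end of the fingers, on their centre line; the grasp point (between the pads) lies 19 mm behind it; z points along the fingers, y is the direction in which the jaws open and shut (so a half turn about z gives the same grasp; the last joint's range is limited). The gripper opens to 85 mm and grips with 20 to 120 N. Pads are 22 mm wide; open, the fingers measure 114 mm over their backs; the gripper's body (76 mm by 85 mm) begins 54 mm behind the grasp point. The pads swing forward as they close: fully open they stand 13 mm farther back than shut.
Start: joints at [-1.391, 0.527, 1.433, -0, 1.181, -0.178], TCP at [0.219, -0.585, 0.231] pointing down, gripper open.
Joint ranges: [-3.08, 3.08], [-0.75, 2.2], [0.22, 2.44], [-1.43, 4.57], [0, 2.65], [-2.85, 2.85]. Speed limits (rad/s): [2.79, 2.79, 3.14, 3.14, 3.14, 3.14].

INTERFACE

Orientations are given as a unit quaternion [w, x, y, z].
In Python, from cell import ctrl, capture, regions_of gives the robot as it stands. The module is installed in compiled form; this text tells all that it offers. Calls block until the motion is done:
- ctrl.move_to(position, orientation): joint-space move of the TCP to a pose.
- ctrl.move_linear(position, frame=None, v=0.15): straight line of the TCP; frame=None keeps the orientation; v is the mean speed in m/s.
- ctrl.move_joints(angles): joint-space move.
- ctrl.command_gripper(opening): finger opening in m; the grip force is fixed at half the most; returns when the fingers have stopped.
- ctrl.dwell(seconds).
- ctrl.solve_ik(position, orientation): joint angles nearest the present ones, or None.
- ctrl.state(): the state.
- capture(name): name is "side" or "top"; returns a dict with "frame" (400x640x3 uint8, red, green, blue), "fov_y" (degrees; the focal length in pixels is half the picture's height over the tangent of half this angle, whatever the lens; pixels are square), "cx", "cy" (the principal point, pixels), "T" (4x4, takes a point from camera to world coordinates). Camera axes: x right, y up, looking along -z (the intrinsics and any distortion apply to the point x, -y, -z); pixel columns grow to the right and rows downward; lengths in m; the calibration is good to about 2 mm. A picture is of the moment at which its call begins. There is no depth.
A pose or a line that the arm cannot do raises ctrl.IKError and nothing moves.
- ctrl.close_job(): hands the job in, once; it reports no verdict.
Trained networks look in the newest picture that a camera, given by its name, has taken for a name from the list of things; names that differ only in an ending like _2 or _b are one class to them, and where a whole thing is asked for, a point or a joint stands for the part that bears it (a point fixed in the world has none). Each returns a list of dicts, best first, with "score" (0 to 1); they miss things now and then, are a little off and sometimes report something else, mostly with a low value. They report only what shows in the picture. A call takes as long as a camera call. They do not tell look-alikes from the thing itself.
- regions_of(thing, camera): "region" (400x640 bool, what is visible of it) and "position" ([column, row] in pixels, amid what is visible of it).
The state is a dict: "time_s": time; "qpos": joint angles; "qvel": joint speeds; "joint_torque": joint torques, N m; "tool_pos": TCP position; "ee_rot": TCP orientation; "wrist_force": force on the tool from outside, world axes, zero at the start; "moment": the same for the moment, N m; "gripper_width": finger opening in m.
Only numpy, scipy, OpenCV 4.12 (cv2) and the standard library are available. Lean on these libraries where they do the work, as an engineer would, in place of code of your own. Each camera call takes 0.05 s, during which the arm holds its last target. There are 200 camera calls.

TASK

Take the stacked glass press mould apart: stand the plunger nose-down in the hole of the wooden block, drop the guide ring over the post of the ring stand, and stand the mould body upright in the middle of the fire brick. Of the two base flanges, seat the one whose bolt holes match the studs fully down on the stud plate, and lay the other flat in the middle of the round pan. Leave every part released and at rest.

Things in the scene. Friction and masses are not known exactly. Their poses are not given: they have to be found in the camera images.
- plunger_shank (a point): Loose round steel plunger, top of the stack, 84 mm high, 0.25 kg: nose 20 mm wide, 32 long (end tapers to 14), then a shoulder 40 wide, 8 thick, then the shank, 22 wide, 44 tall, to grip. It starts with its nose in the guide ring's bore, shoulder on the ring. Point: middle of the shank, 64 mm above the nose tip, 32 above the shoulder's underside. z up.
- guide_ring_mid (a point): Loose thick steel ring under the plunger: 56 mm wide, bore 26, wall 28 tall, plus a spigot below, 36 wide, 4 tall, loose in the mould body's bore; 0.3 kg. In the stack the mould body below reaches 5 mm beyond it all round, so fingers outside the ring must stay above the body's top. Point: on the axis, 18 mm above the spigot's underside, 14 below the top. z up.
- mould_body_mid (a point): Loose mould body under the guide ring: a dark iron tube open at both ends, 66 mm wide, bore 42, 60 tall, thin black parting lines on two sides; 0.6 kg. It stands on the disc of one of the two base flanges, loosely over its core. Point: its centre, 30 mm above its lower end. z up.
- flange3_core (a point): Loose steel base flange with THREE holes: disc 104 across, 10 thick, holes 13 wide evenly on an 84 circle; square core 22 x 22 in the middle, 40 tall above the disc, to grip. 0.65 kg. Starts on a round black pad 6 high, bare or under the mould. Point: on the core's axis, 38 above the underside, 12 below the core's top. z up, x towards a hole; the core's flats face x and y. All in mm.
- flange4_core (a point): Loose steel base flange with FOUR holes: disc 104 across, 10 thick, holes 13 wide evenly on an 84 circle; square core 22 x 22 in the middle, 40 tall above the disc, to grip. 0.65 kg. Starts on a round black pad 6 high, bare or under the mould. Point: on the core's axis, 38 above the underside, 12 below the core's top. z up, x towards a hole; the core's flats face x and y. All in mm.
- stud_plate_top (a point): Fixed stud plate on the bench: round, 118 mm wide on a 132 mm grey foot, top face 24 mm above the bench. Three brass studs on it, 8 mm thick, 15 tall (last 5 tapered), evenly spaced on an 84 mm circle. Point: centre of the top face. z up, x points to one of the studs.
- pan_floor (a point): Fixed round shallow aluminium pan, empty, 140 mm wide, rim 12 high, inside about 130 wide. Point: centre of its inner floor, 3 mm above the bench. z up.
- ring_stand_base (a point): Fixed ring stand: grey round base 80 mm wide, 12 thick, with one upright steel post in the middle, 12 wide, 40 tall above the base (top 4 tapered). Point: centre of the base's top face, at the foot of the post. z up.
- plunger_block_hole (a point): Fixed light wooden block, 84 x 84 mm, 55 high, with a round hole 28 wide straight down through its middle; the plunger's nose hangs in it, its shoulder on the block. Point: centre of the hole at the top face. z up.
- fire_brick_top (a point): Fixed plain terracotta-coloured fire brick, 100 x 100 mm, 32 high. Point: centre of its top face. z up.
There are look-alikes about, which are no part of the job. What is shaped like the part that bears guide_ring_mid but black or pink is not meant.

How it is judged:
By the outcome, as a careful person would: the job done as asked, in the order asked, and still so for the second after the job is handed in, with the robot touching nothing.
It also fails if it takes over 128 s, if anything falls off the work surface, if the arm or the gripper's body presses on something with over 40 N, if the wrist force passes 120 N, or if a joint passes its speed limit or range.

## Working session

There is one attempt and no reset: what is moved stays moved. The work goes in short steps, each a Python script; the robot and the scene stay as the last script left them, time stands still between calls to the robot, and variables do not carry over. Pictures are saved under pics/ and viewed, about 12 in all and at most 16, crops included, and the job is handed in when it is done.

```bash
mkdir -p pics; ls
python3 - <<'E'
from cell import ctrl, capture, regions_of
import cv2,numpy as np
for n in("side","top"):
    c=capture(n); cv2.imwrite(f"pics/{n}0.png",c["frame"][:,:,::-1]); print(n,{k:(np.round(v,4).tolist() if k=="T" else v) for k,v in c.items() if k!="frame"})
    for t in "plunger_shank guide_ring_mid mould_body_mid flange3_core flange4_core stud_plate_top pan_floor ring_stand_base plunger_block_hole fire_brick_top".split():
        try:
            print(t,[(round(r["score"],2),np.round(r["position"]).tolist(),int(r["region"].sum())) for r in regions_of(t,n)][:5])
        except Exception as e: print(t,repr(e))
print(ctrl.state())
E
```

```text
pics
side {'fov_y': 47.379398539486075, 'cx': 316.858922018452, 'cy': 203.5623971432432, 'T': [[-0.8732, 0.3712, -0.3158, 0.2592], [-0.4872, -0.6501, 0.5831, 0.696], [0.0112, 0.663, 0.7485, 0.9622], [0.0, 0.0, 0.0, 1.0]]}
plunger_shank [(0.68, [290.0, 222.0], 255)]
guide_ring_mid [(0.82, [216.0, 328.0], 579), (0.73, [293.0, 237.0], 262), (0.65, [252.0, 292.0], 519), (0.57, [270.0, 172.0], 252)]
mould_body_mid [(0.7, [296.0, 248.0], 431)]
flange3_core [(0.74, [372.0, 249.0], 1175), (0.36, [293.0, 261.0], 529)]
flange4_core [(0.65, [294.0, 261.0], 512), (0.65, [292.0, 222.0], 252)]
stud_plate_top [(0.68, [277.0, 357.0], 2839)]
pan_floor [(0.84, [335.0, 182.0], 1329)]
ring_stand_base [(0.72, [356.0, 332.0], 998)]
plunger_block_hole [(0.97, [399.0, 134.0], 974), (0.74, [293.0, 262.0], 506)]
fire_brick_top [(0.67, [424.0, 195.0], 1147), (0.18, [403.0, 134.0], 925)]
top {'fov_y': 45.909175356217474, 'cx': 320.5638662439409, 'cy': 201.3163897721243, 'T': [[0.0264, 0.9897, -0.1407, 0.4695], [-0.9996, 0.0247, -0.0134, -0.0019], [-0.0098, 0.141, 0.99, 1.1911], [0.0, 0.0, 0.0, 1.0]]}
plunger_sh
[... 566 characters left out ...]
s': 1.1, 'qpos': array([-1.39153091e+00,  5.27473552e-01,  1.43269631e+00, -1.62398972e-05,
        1.18138389e+00, -1.78497989e-01]), 'qvel': array([-4.15970222e-04,  6.49286366e-04, -4.60144417e-04, -5.32437365e-06,
        6.34079393e-04, -2.96000085e-04]), 'joint_torque': array([-4.88357837e-04, -4.42335892e+01, -1.78421938e+01, -2.26261263e-04,
        7.24246802e-04, -2.23911279e-06]), 'tool_pos': array([ 0.21888429, -0.58540172,  0.23132784]), 'ee_rot': array([ 1.94542971e-05,  9.84042737e-01,  1.77932264e-01, -7.50462226e-06]), 'wrist_force': array([ 0.09202807, -0.36757085, -0.23365534]), 'moment': array([ 0.00470285, -0.03632789,  0.00357713]), 'gripper_width': 0.08547581989596334}
```

View pics/side0.png

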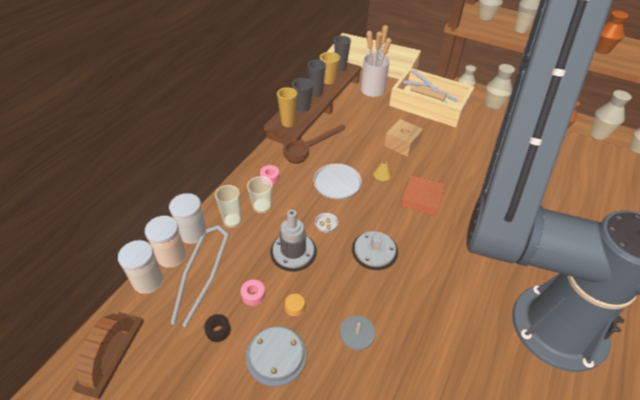

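View pics/top0.png

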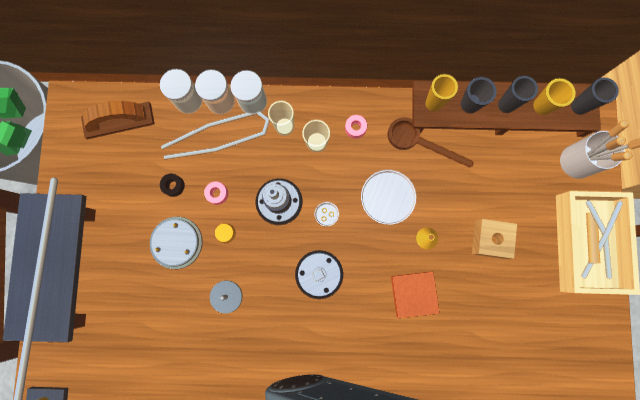

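The top view shows the stack at (278,200), the bare flange at (319,274), the stud plate at (175,243), the pan at (388,197), the ring stand at (226,297), the block at (495,239) and the brick at (415,295). Possible confusions with the guide ring are the black ring (172,185) and the pink rings (215,192) and (356,125). The steel ring in the stack, at about (276,201), is the one I want. The brass cone (427,238) is also not the plunger. Next I'll check close crops.

Run:
```python
import cv2,numpy as np
t=cv2.imread("pics/top0.png");s=cv2.imread("pics/side0.png")
def cr(im,x,y,h=33): return cv2.resize(im[y-h:y+h,x-h:x+h],(264,264),interpolation=cv2.INTER_CUBIC)
cv2.imwrite("pics/mos.png",np.vstack([np.hstack([cr(t,278,200),cr(t,319,274),cr(t,175,243)]),np.hstack([cr(s,293,240),cr(s,375,249),cr(s,276,355)])]))
```

```text
(no output)
```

View pics/mos.png

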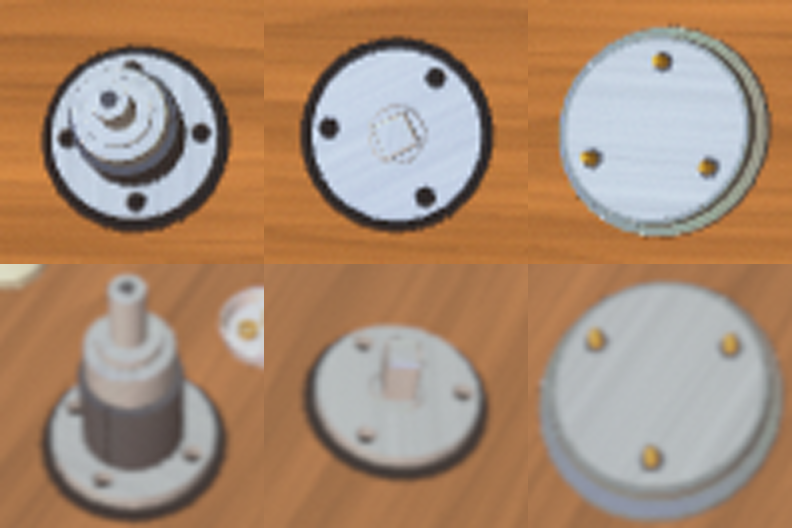

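```bash
cat > vis.py <<'E'
import numpy as np, cv2
from scipy.optimize import least_squares
def proj(c,P):
    T=np.array(c["T"]);p=(np.atleast_2d(P)-T[:3,3])@T[:3,:3]
    f=200/np.tan(np.radians(c["fov_y"])/2)
    return np.c_[c["cx"]+f*p[:,0]/-p[:,2], c["cy"]+f*p[:,1]/p[:,2]]
def ray(c,uv,z):
    T=np.array(c["T"]);f=200/np.tan(np.radians(c["fov_y"])/2)
    d=T[:3,:3]@np.array([(uv[0]-c["cx"])/f,-(uv[1]-c["cy"])/f,-1]);o=T[:3,3]
    return o+d*(z-o[2])/d[2]
def blob(im,uv,kind,r=4):
    u,v=np.round(uv).astype(int);w=im[v-r:v+r+1,u-r:u+r+1].astype(float)
    g=255-w.mean(2) if kind=="dark" else w[...,0]-w[...,2]
    g=g-np.percentile(g,40);g[g<0.35*g.max()]=0
    n,l=cv2.connectedComponents((g>0).astype(np.uint8));k=l[r,r] or l[np.unravel_index(g.argmax(),g.shape)]
    g=g*(l==k);y,x=np.mgrid[-r:r+1,-r:r+1]
    return np.array([u+(g*x).sum()/g.sum(),v+(g*y).sum()/g.sum()])
def circ(p,n,R,z): a=p[2]+2*np.pi*np.arange(n)/n;return np.c_[p[0]+R*np.cos(a),p[1]+R*np.sin(a),0*a+z]
def fit(obs,n,R,z,p0):
    """obs: list of (cam, Nx2 pixels)"""
    def res(p):
        out=[]
        for c,uv in obs:
            q=proj(c,circ(p,n,R,z));d=uv[:,None]-q[None];i=np.linalg.norm(d,axis=2).argmin(1)
            out.append(d[np.arange(len(uv)),i].ravel())
        return np.concatenate(out)
    best=min((least_squares(res,[p0[0],p0[1],t]) for t in np.linspace(0,2*np.pi/n,5)[:-1]),key=lambda s:s.cost)
    return best.x,np.abs(best.fun).max()
E
cat > m1.py <<'E'
from cell import *
from vis import *
C={n:capture(n) for n in("side","top")}
D={"flange3":("dark",3,.016,{"top":[(328.7,260.2),(302,273),(326,290)],"side":[(367,236),(391.7,248.5),(367.5,258.7)]}),
"plate":("br",3,.0315,{"top":[(175.5,225),(157.7,249.5),(187,251.7)],"side":[(259.7,340.7),(293.5,342.2),(273.7,370.2)]}),
"flange4":("dark",4,.016,{"top":[(261.7,201.5),(295,200),(279,217.5)],"side":[(307.5,254.7),(285.5,261.2)]})}
for k,(kind,n,z,o) in D.items():
    ob=[(C[c],np.array([blob(C[c]["frame"],u,kind) for u in o[c]])) for c in o]
    p0=ray(ob[0][0],ob[0][1].mean(0),z)
    for s,lab in((ob,"both"),(ob[:1],"top"),(ob[1:],"side")):
        p,r=fit(s,n,.042,z,p0);print(k,lab,np.round(p[:2]*1e3,1),round(np.degrees(p[2])%(360/n),1),"res px",round(r,2))
for t,z in dict(pan_floor=.008,ring_stand_base=.012,fire_brick_top=.032,plunger_block_hole=.055,stud_plate_top=.02).items():
    for c in C:
        for r in regions_of(t,c)[:2]:
            m=r["region"].astype(np.uint8);M=cv2.moments(m,True);uv=(M["m10"]/M["m00"],M["m01"]/M["m00"])
            h,_=cv2.findContours(m,0,1);e=max(h,key=cv2.contourArea);(e,_,_)=cv2.minAreaRect(e)
            print(t,c,round(r["score"],2),np.round(uv,1),np.round(e,1),np.round(ray(C[c],uv,z)*1e3,1))
b=blob(C["top"]["frame"],(498,239),"dark",9);print("hole top",b,ray(C["top"],b,.055))
b=blob(C["side"]["frame"],(405,131),"dark",6);print("hole side",b,ray(C["side"],b,.055))
t,s=C["top"]["frame"],C["side"]["frame"]
cr=lambda im,x,y,h=33:cv2.resize(im[y-h:y+h,x-h:x+h],(264,264),interpolation=cv2.INTER_CUBIC)
cv2.imwrite("pics/mos2.png",np.vstack([np.hstack([cr(t,388,197),cr(t,495,239),cr(t,226,297)]),np.hstack([cr(s,336,182),cr(s,404,137),cr(s,357,332)])])[:,:,::-1])
E
python3 m1.py
```

```text
flange3 both [456.4  14.8] 86.4 res px 1.3
flange3 top [456.3  13.1] 86.2 res px 0.67
flange3 side [456.3  17.6] 86.6 res px 0.11
plate both [525.5 376.7] 117.0 res px 0.52
plate top [524.9 375.5] 116.9 res px 0.15
plate side [525.9 377.6] 117.1 res px 0.06
flange4 both [636.2 121.3] 3.4 res px 1.03
flange4 top [635.6 120.1] 4.2 res px 0.56
flange4 side [636.8 124. ] 3.6 res px 0.06
pan_floor side 0.92 [336.4 180.6] [337. 181.] [ 655.8 -154.3    8. ]
pan_floor top 0.81 [388.  196.8] [387.5 197. ] [ 653.5 -156.2    8. ]
pan_floor top 0.22 [175.5 242.3] [175.5 242. ] [524.9 375.1   8. ]
ring_stand_base side 0.76 [356.3 332.3] [356.5 332.5] [396.9 246.9  12. ]
ring_stand_base top 0.95 [225.6 296.7] [225.5 297. ] [394.7 241.1  12. ]
fire_brick_top side 0.74 [422.  194.7] [421.9 194.9] [ 413.7 -202.6   32. ]
fire_brick_top top 0.79 [414.7 294.5] [414.7 294.5] [ 413.4 -218.7   32. ]
plunger_block_hole side 0.78 [402.9 137.2] [402.7 137.1] [ 545.5 -378.5   55. ]
plunger_block_hole top 0.8 [494.1 238.9] [494.3 238.8] [ 550.6 -404.3   55. ]
stud_plate_top side 0.7 [275.4 356. ] [275. 356.] [522.3 384.2  20. ]
stud_plate_top top 0.76 [175.4 242.7] [175.5 242.5] [523.3 371.4  20. ]
hole top [497.04286142 237.97090691] [ 0.55290715 -0.41140614  0.055     ]
hole side [401.88232349 130.50075113] [ 0.56028675 -0.40686444  0.055     ]
```

View pics/mos2.png

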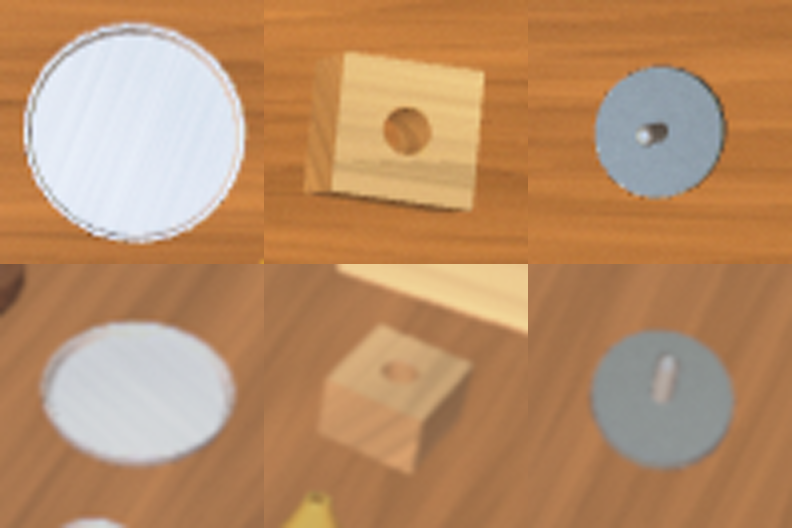

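Crops show that the bare flange has 3 holes, so it goes to the studs, and the stack stands on the 4-hole one, which goes to the pan. The pan, block hole and post are clear in both views. I'll refine the fixed targets by silhouette fit, then start.

```bash
cat >> vis.py <<'E'
from scipy.optimize import minimize
def shape(kind,size,p,z0,z1):
    a=np.arange(0,2*np.pi,np.pi/30) if kind=="c" else p[2]+np.pi/4+np.pi/2*np.arange(4)
    r=size/2*(1 if kind=="c" else 2**.5)
    xy=np.c_[p[0]+r*np.cos(a),p[1]+r*np.sin(a)]
    return np.vstack([np.c_[xy,0*a+z] for z in(z0,z1)])
def silfit(obs,kind,size,z0,z1,p0):
    """obs: list of (cam, bool region); fit solid silhouette, IoU cost"""
    S=6
    big=[(c,cv2.resize(m.astype(np.float32),None,fx=S,fy=S,interpolation=cv2.INTER_LINEAR)>.5) for c,m in obs]
    def cost(p):
        t=0
        for c,m in big:
            h=cv2.convexHull(((proj(c,shape(kind,size,p,z0,z1))+.5)*S-.5).astype(np.float32))
            im=np.zeros(m.shape,np.uint8);cv2.fillConvexPoly(im,np.round(h*16).astype(np.int32),1,shift=4)
            i=(m&(im>0)).sum();t+=1-i/(m.sum()+im.sum()-i)
        return t
    best=None
    for y in ([0,.25,.5,.75,1,1.25] if kind=="s" else [0]):
        s0=np.array([p0[0],p0[1],y]);s=minimize(cost,s0,method="Nelder-Mead",options=dict(initial_simplex=np.vstack([s0,s0+[.01,0,0],s0+[0,.01,0],s0+[0,0,.15]]),xatol=1e-4,fatol=1e-4))
        if best is None or s.fun<best.fun: best=s
    return best.x,best.fun/len(obs)
E
cat > m2.py <<'E'
from cell import *
from vis import *
C={n:capture(n) for n in("side","top")}
for t,a in dict(pan_floor=("c",.14,0,.012,(.654,-.155)),ring_stand_base=("c",.08,0,.012,(.395,.244)),fire_brick_top=("s",.1,0,.032,(.413,-.21)),plunger_block_hole=("s",.084,0,.055,(.555,-.41)),stud_plate_top=("c",.125,0,.024,(.525,.376))).items():
    ob=[]
    for c in C:
        R=[r for r in regions_of(t,c) if np.linalg.norm(np.array(r["position"])-proj(C[c],[*a[4],a[3]])[0])<12]
        if R: ob.append((C[c],R[0]["region"]))
    for o,l in [(ob,"both")]+[([x],"one") for x in ob]:
        p,f=silfit(o,*a);print(t,l,np.round(p[:2]*1e3,1),np.round(p[2],2),round(f,3))
b=dict(top=(271.9,191.6),side=(291.4,212.4))
for c in C: print("shank",c,ray(C[c],b[c],.156), "hole",ray(C[c],dict(top=(496.4,238.9),side=(404,130.3))[c],.055), "posttop",ray(C[c],dict(top=(220,300),side=(357.6,322.8))[c],.05))
for c in C:
    d={"top":[(328.7,260.2),(302,273),(326,290)],"side":[(367,236),(391.7,248.5),(367.5,258.7)]}[c]
    p,r=fit([(C[c],np.array([blob(C[c]["frame"],u,"dark") for u in d]))],3,.042,.011,(.456,.014));print("fl3",c,p,r)
E
python3 m2.py
```

```text
pan_floor both [ 656.  -157.2] 0.18 0.05
pan_floor one [ 656.8 -156.7] 0.02 0.046
pan_floor one [ 653.8 -156.4] 0.05 0.046
ring_stand_base both [395.3 242.2] 0.04 0.06
ring_stand_base one [397.5 242.4] 0.01 0.036
ring_stand_base one [394.  242.2] 0.07 0.031
fire_brick_top both [ 415.1 -220.2] 0.14 0.053
fire_brick_top one [ 416.  -219.6] 0.14 0.046
fire_brick_top one [ 413.9 -220.4] 1.71 0.051
plunger_block_hole both [ 552.1 -412.1] 1.46 0.05
plunger_block_hole one [ 552.9 -410.3] -0.12 0.048
plunger_block_hole one [ 551.5 -412.5] -0.11 0.036
stud_plate_top both [524.6 374.9] 0.07 0.067
stud_plate_top one [524.9 379.4] 0.03 0.037
stud_plate_top one [524.2 372.9] 0.12 0.027
shank side [0.63735162 0.12113395 0.156     ] hole [ 0.55492829 -0.41107263  0.055     ] posttop [0.39855911 0.2436799  0.05      ]
shank top [0.63573821 0.12084812 0.156     ] hole [ 0.55064295 -0.40981493  0.055     ] posttop [0.38903618 0.24612021 0.05      ]
fl3 side [0.45742648 0.01401172 1.50800731] 0.05967993050609266
fl3 top [0.45554941 0.01387522 1.50938572] 0.09535651224837238
```

```bash
cat > rob.py <<'E'
from cell import *
from vis import *
from scipy.spatial.transform import Rotation as Ro
def quat(psi):
    c,s=np.cos(psi),np.sin(psi)
    q=Ro.from_matrix(np.array([[-s,c,0],[c,s,0],[0,0,-1]])).as_quat();return np.array([q[3],*q[:3]])
def go(x,y,z,psis):
    """joint move; of the given jaw angles (+half turns) take the one with least wrist turn in range"""
    q0=ctrl.state()["qpos"];best=None
    for p in psis:
        for k in(-1,0,1):
            q=ctrl.solve_ik([x,y,z],quat(p+k*np.pi))
            if q is not None and abs(q[5])<2.7:
                d=np.abs(np.array(q)-q0).max()
                if best is None or d<best[0]: best=(d,p+k*np.pi)
    ctrl.move_to([x,y,z],quat(best[1]));return best[1]
def rest(): # clear wrist-force baseline
    return np.array(ctrl.state()["wrist_force"])
def lin(x,y,z,v=.15): ctrl.move_linear([x,y,z],v=v)
def down(x,y,z0,z1,df=8,step=.002,v=.04):
    f0=rest()[2];z=z0
    while z>z1+1e-6:
        z=max(z-step,z1);lin(x,y,z,v);f=rest()[2]-f0
        if abs(f)>df: break
    print("down z",round(z,4),"dF",np.round(rest()-[0,0,f0],1));return z
def st(m=""):
    s=ctrl.state();print(m,"t",round(s["time_s"],1),"tcp",np.round(s["tool_pos"],4),"w",round(s["gripper_width"],4),"F",np.round(s["wrist_force"],1))
def snap(name,boxes,h=33,out=264):
    rows=[]
    for c in("top","side"):
        f=capture(c)["frame"];rows.append(np.hstack([cv2.resize(cv2.copyMakeBorder(f,h,h,h,h,0)[int(v):int(v)+2*h,int(u):int(u)+2*h],(out,out),interpolation=2) for u,v in boxes[c]]))
    cv2.imwrite(f"pics/{name}.png",np.vstack(rows)[:,:,::-1])
E
python3 - <<'E'
from rob import *
x,y=.6365,.121
go(x,y,.25,[0,np.pi/2,np.pi/4,-np.pi/4]);st()
lin(x,y,.120);ctrl.command_gripper(.01);st("grip")
lin(x,y,.21);st("lift")
X,Y=.5527,-.411
go(X,Y,.20,[0,np.pi/2,np.pi/4,-np.pi/4]);st("over")
C={n:capture(n) for n in("side","top")}
snap("p1",{c:[proj(C[c],[X,Y,.08])[0],proj(C[c],[.636,.121,.1])[0]] for c in C},h=40)
E
```

```text
t 5.2 tcp [0.6367 0.1199 0.25  ] w 0.0853 F [-0.1  0.7  0.3]
grip t 6.8 tcp [0.637  0.121  0.1205] w 0.0202 F [0.4 0.3 2.4]
lift t 7.6 tcp [0.6353 0.121  0.2087] w 0.0201 F [-0.3 -0.2 -3.7]
over t 9.5 tcp [ 0.5535 -0.4095  0.2   ] w 0.0198 F [-0.  -0.3 -3.1]
```

View pics/p1.png

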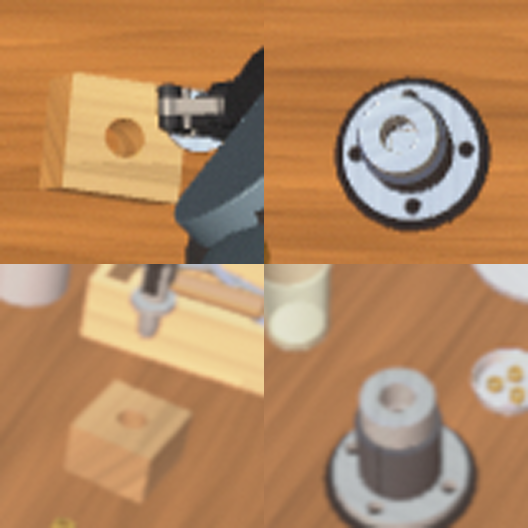

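The plunger is held upright and the ring is left bare on the stack. I'll lower the plunger.

```bash
cat > place1.py <<'E'
from rob import *
X,Y=.5527,-.411
lin(X,Y,.124);ctrl.dwell(.2);st()
lin(X,Y,.085,.08);down(X,Y,.085,.071,df=5);st("down")
ctrl.command_gripper(.05);lin(X,Y,.20,.2);st("rel")
go(.56,-.25,.25,[0,np.pi/2,np.pi/4,-np.pi/4]);
C={n:capture(n) for n in("side","top")}
snap("p2",{c:[proj(C[c],[X,Y,.08])[0],proj(C[c],[.636,.121,.09])[0]] for c in C},h=40)
ob=[]
for c in C:
    for r in regions_of("guide_ring_mid",c):
        if np.linalg.norm(np.array(r["position"])-proj(C[c],[.636,.121,.095])[0])<12: ob.append((C[c],r["region"]));print(c,r["score"],r["region"].sum());break
for o in [ob]+[[x] for x in ob]: print(silfit(o,"c",.056,.076,.104,(.636,.121)))
st()
E
python3 place1.py
```

```text
t 10.6 tcp [ 0.5535 -0.4117  0.1256] w 0.0201 F [-0.3  0.3 -3. ]
down z 0.071 dF [ 0.2 -0.3  3.1]
down t 12.9 tcp [ 0.553  -0.4113  0.0715] w 0.0202 F [ 0.2 -0.3 -0.3]
rel t 14.1 tcp [ 0.552  -0.4103  0.199 ] w 0.0498 F [ 0.1  0.4 -0.7]
top 0.7 441
(array([0.63442256, 0.12206365, 0.00335055]), np.float64(0.1369347429014225))
(array([0.63442256, 0.12206365, 0.00335055]), np.float64(0.1369347429014225))
 t 15.2 tcp [ 0.5597 -0.2514  0.2492] w 0.05 F [ 0.8 -0.2 -0.4]
```

View pics/p2.png

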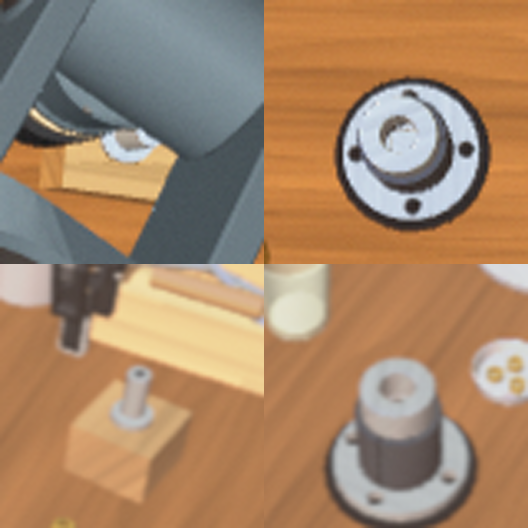

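```bash
cat > ring.py <<'E'
from rob import *
ctrl.command_gripper(.085)
A=[0,np.pi/2,np.pi/4,-np.pi/4]
x,y=.6355,.1215
go(x,y,.18,A);lin(x,y,.10);lin(x,y,.076,.06);ctrl.dwell(.2);st("at")
ctrl.command_gripper(.04);st("grip")
lin(x,y,.09,.05);lin(x,y,.19,.2);st("lift")
X,Y=.3955,.243
go(X,Y,.16,A);ctrl.dwell(.2);st("over")
C={n:capture(n) for n in("side","top")}
snap("p3",{c:[proj(C[c],[X,Y,.1])[0],proj(C[c],[.636,.121,.06])[0]] for c in C},h=40)
E
python3 ring.py
```

```text
at t 18.5 tcp [0.6358 0.1215 0.0763] w 0.0847 F [ 0.4  0.4 -0.3]
grip t 18.9 tcp [0.6361 0.1215 0.0767] w 0.0534 F [0.2 0.1 4.3]
lift t 19.9 tcp [0.6344 0.1215 0.189 ] w 0.0533 F [ 0.3  0.3 -4.5]
over t 21.2 tcp [0.3973 0.2427 0.16  ] w 0.0537 F [ 0.2 -0.4 -3.4]
```

View pics/p3.png

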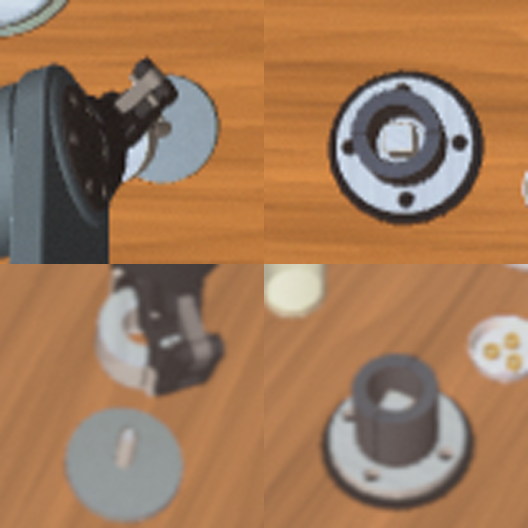

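The ring is held above the post, and the body with the core inside is left on the flange. I'll lower it.

```bash
cat > ring2.py <<'E'
from rob import *
A=[0,np.pi/2,np.pi/4,-np.pi/4]
X,Y=.3955,.243
lin(X,Y,.07,.15);ctrl.dwell(.1);st()
lin(X,Y,.03,.06);st();down(X,Y,.03,.0165,df=5);st("down")
ctrl.command_gripper(.085);lin(X,Y,.18,.2);st("rel")
go(.45,-.1,.3,A)
C={n:capture(n) for n in("side","top")}
snap("p4",{c:[proj(C[c],[X,Y,.03])[0],proj(C[c],[.636,.121,.06])[0]] for c in C},h=40)
for c in C:
    for r in regions_of("mould_body_mid",c)[:1]:
        print(c,r["score"],r["region"].sum(),r["position"]);print(silfit([(C[c],r["region"])],"c",.066,.016,.076,(.636,.121)))
st()
E
python3 ring2.py
```

```text
t 22.2 tcp [0.3963 0.2433 0.0709] w 0.054 F [-0.5 -0.8 -3.2]
 t 23.1 tcp [0.3955 0.243  0.0299] w 0.0535 F [-0.1  0.4 -3.1]
down z 0.0165 dF [-0.1 -0.7  3.3]
down t 24.8 tcp [0.3957 0.2431 0.0167] w 0.0538 F [-0.1 -0.7  0.2]
rel t 26.2 tcp [0.3947 0.2427 0.1793] w 0.085 F [0.7 0.4 0.1]
side 0.69 776 [294.4, 241.2]
(array([0.63798228, 0.12237838, 0.07646034]), np.float64(0.07253143028645748))
top 0.56 498 [276.1, 193.9]
(array([0.63558059, 0.12154331, 0.14086682]), np.float64(0.2783962568570507))
 t 27.9 tcp [ 0.45   -0.0993  0.2998] w 0.0852 F [0.3 0.9 0.5]
```

View pics/p4.png

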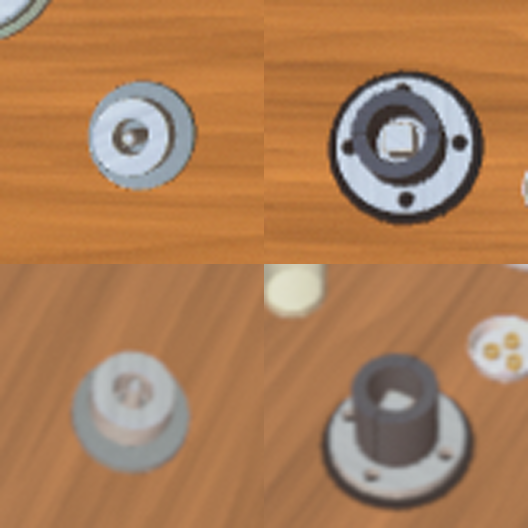

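```bash
cat > body.py <<'E'
from rob import *
A=[0,np.pi/2,np.pi/4,-np.pi/4]
x,y=.6365,.122
go(x,y,.17,A);lin(x,y,.10);ctrl.dwell(.1);lin(x,y,.026,.08);ctrl.dwell(.2);st("at")
ctrl.command_gripper(.05);st("grip")
w=ctrl.state()["gripper_width"]; assert .058<w<.07
lin(x,y,.10,.08);lin(x,y,.17,.2);st("lift")
X,Y=.415,-.220
go(X,Y,.15,A);ctrl.dwell(.2);st("over")
lin(X,Y,.06,.1);down(X,Y,.06,.0425,df=6);st("down")
ctrl.command_gripper(.085);lin(X,Y,.18,.2);st("rel")
go(.45,.25,.3,A)
C={n:capture(n) for n in("side","top")}
snap("p5",{c:[proj(C[c],[X,Y,.05])[0],proj(C[c],[.636,.121,.03])[0],proj(C[c],[.4565,.014,.02])[0]] for c in C},h=40)
st()
E
python3 body.py
```

```text
at t 31.1 tcp [0.6369 0.122  0.0267] w 0.0848 F [-0.2  0.3  0.6]
grip t 31.4 tcp [0.637  0.1219 0.0269] w 0.0658 F [-0.8 -0.9  5.1]
lift t 33.0 tcp [0.6359 0.1219 0.1695] w 0.0656 F [-0.2 -0.1 -7.2]
over t 34.7 tcp [ 0.4157 -0.2195  0.15  ] w 0.066 F [ 0.1  0.4 -5.4]
down z 0.0425 dF [-1.   0.3  5.8]
down t 38.0 tcp [ 0.4151 -0.2201  0.0429] w 0.0657 F [-1.   0.3  0.3]
rel t 39.1 tcp [ 0.4144 -0.2195  0.1794] w 0.0851 F [-0.2  0.2 -1.4]
 t 41.1 tcp [0.4503 0.2492 0.2997] w 0.085 F [ 0.5 -0.3  0.5]
```

View pics/p5.png

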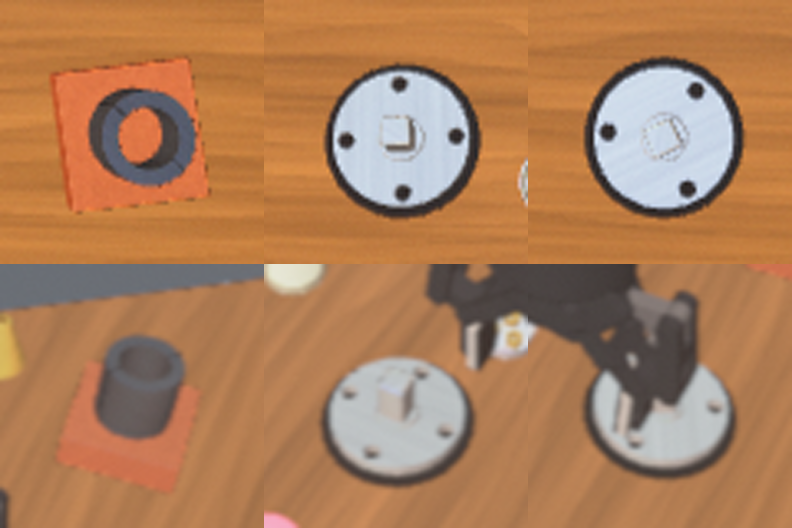

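The body stands on the brick, and both cores are free. Now I'll centre flange3 by gripping it from two directions. The arm's known position then gives the camera bias.

```bash
cat > f3.py <<'E'
from rob import *
x,y=.4565,.014;th=np.radians(86.4)
p=go(x,y,.12,[th]);lin(x,y,.025,.12);ctrl.dwell(.2);ctrl.command_gripper(.012);st("g1")
ctrl.command_gripper(.05);lin(x,y,.075,.2)
p2=go(x,y,.075,[th+np.pi/2]);lin(x,y,.025,.12);ctrl.dwell(.2);ctrl.command_gripper(.012);ctrl.dwell(.2);st("g2")
print("psi",p,p2,"tcp",ctrl.state()["tool_pos"],"q6",ctrl.state()["qpos"][5])
ctrl.command_gripper(.05);lin(x,y,.12,.25)
go(.5,-.3,.3,[0,np.pi/2,np.pi/4,-np.pi/4])
C={n:capture(n) for n in("side","top")}
for c in C:
    d={"top":[(328.7,260.2),(302,273),(326,290)],"side":[(367,236),(391.7,248.5),(367.5,258.7)]}[c]
    q,r=fit([(C[c],np.array([blob(C[c]["frame"],u,"dark") for u in d]))],3,.042,.011,(.456,.014));print("fl3",c,np.round(q,4),np.degrees(q[2])%120,round(r,2))
    d={"top":[(261.7,201.5),(295,200),(279,217.5),(278,184)],"side":[(307.5,254.7),(285.5,261.2),(278.5,243),(300,237)]}[c]
    q,r=fit([(C[c],np.array([blob(C[c]["frame"],u,"dark") for u in d]))],4,.042,.011,(.636,.121));print("fl4",c,np.round(q,4),np.degrees(q[2])%90,round(r,2))
    d={"top":[(175.5,225),(157.7,249.5),(187,251.7)],"side":[(259.7,340.7),(293.5,342.2),(273.7,370.2)]}[c]
    q,r=fit([(C[c],np.array([blob(C[c]["frame"],u,"br") for u in d]))],3,.042,.0315,(.525,.376));print("plate",c,np.round(q,4),np.degrees(q[2])%120,round(r,2))
st()
E
python3 f3.py
```

```text
g1 t 44.0 tcp [0.4565 0.0141 0.0254] w 0.0267 F [-0.6 -0.3  5.7]
g2 t 47.4 tcp [0.4566 0.014  0.0258] w 0.0267 F [-1.4  0.3  7.3]
psi -1.6336281798666923 6.220353454107791 tcp [0.45659341 0.01396174 0.02584647] q6 -0.15273139335352062
fl3 side [0.4574 0.0131 1.5   ] 85.94239429375328 0.05
fl4 side [0.6405 0.1208 0.0599] 3.432560889812451 1.59
plate side [ 0.5259  0.3776 -0.0514] 117.05502088024687 0.06
fl3 top [0.4558 0.0129 1.5   ] 85.94643775272326 0.08
fl4 top [0.6368 0.1213 0.0673] 3.857607130580911 0.09
plate top [ 0.525   0.3755 -0.055 ] 116.84828368852422 0.17
 t 49.8 tcp [ 0.4998 -0.2982  0.2988] w 0.0498 F [0.9 0.6 0. ]
```

The width of 26.7 mm means I gripped the core on its corners. The three-hole pattern leaves its flats ambiguous by 30°, and the crop shows them at about 26°, so I'll regrip there.

```bash
sed -e 's/x,y=.4565,.014;th=.*/x,y=.4566,.0135;th=np.radians(25.95)/' f3.py > f3b.py
cat >> f3b.py <<'E'
snap("p6",{c:[proj(C[c],[.4566,.0135,.03])[0],proj(C[c],[.636,.121,.03])[0]] for c in C},h=30)
E
python3 f3b.py
```

```text
g1 t 52.6 tcp [0.4569 0.0135 0.0255] w 0.021 F [-0.2  0.3  5.8]
g2 t 56.2 tcp [0.4568 0.0135 0.0256] w 0.0211 F [-0.4 -0.4  6. ]
psi 0.4529129408925285 -1.1178833859023682 tcp [0.45683566 0.01352673 0.02559483] q6 0.9019577739250599
fl3 side [0.4579 0.0124 1.4924] 85.50891302469437 0.16
fl4 side [0.6406 0.1208 0.0618] 3.541744458804409 1.55
plate side [0.5259 0.3776 2.043 ] 117.05491909606963 0.06
fl3 top [0.4553 0.0121 1.502 ] 86.0581298431879 0.63
fl4 top [0.6367 0.1213 1.6377] 3.8338808499148627 0.09
plate top [0.5249 0.3754 2.0405] 116.91029191806577 0.15
 t 58.6 tcp [ 0.4998 -0.2983  0.2988] w 0.05 F [-0.1  0.6  0.3]
```

```bash
cat > f3c.py <<'E'
from rob import *
x,y=.4568,.0135;p=-1.11788
go(x,y,.09,[p]);p=-1.11788 if True else 0
lin(x,y,.025,.12);ctrl.dwell(.2);ctrl.command_gripper(.01);st("grip")
q=Ro.from_quat(np.roll(ctrl.state()["ee_rot"],-1)).as_matrix()[:2,1];p=np.arctan2(q[1],q[0]);print("psi deg",np.degrees(p))
lin(x,y,.13,.12);st("lift")
X,Y=.5255,.377;best=None
for k in(-1,0,1):
    t=p+np.radians(31.05+120*k);s=ctrl.solve_ik([X,Y,.12],quat(t))
    if s is not None and abs(s[5])<2.7:
        d=np.abs(s-ctrl.state()["qpos"]).max()
        if best is None or d<best[0]: best=(d,t)
print(best,np.degrees(best[1]))
ctrl.move_to([X,Y,.12],quat(best[1]));lin(X,Y,.064,.1);ctrl.dwell(.3);st("hover")
C={n:capture(n) for n in("side","top")}
snap("p7",{c:[proj(C[c],[X,Y,.04])[0]] for c in C},h=36,out=396)
im=cv2.imread("pics/p7.png");cv2.imwrite("pics/p7.png",np.hstack([im[:396],im[396:]]))
st()
E
python3 f3c.py
```

```text
grip t 61.3 tcp [0.457  0.0136 0.0255] w 0.0208 F [-0.1  0.2  5.6]
psi deg -64.04526749531975
lift t 62.4 tcp [0.456  0.0136 0.1293] w 0.0212 F [-0.4  0.1 -6.2]
(np.float64(0.6656950249768752), np.float64(-0.5758760553695923)) -32.995267495319744
hover t 64.8 tcp [0.5259 0.3772 0.0647] w 0.0211 F [-0.1  0.1 -6.1]
 t 65.0 tcp [0.5255 0.3771 0.0642] w 0.0211 F [ 0.1 -1.1 -5.8]
```

View pics/p7.png

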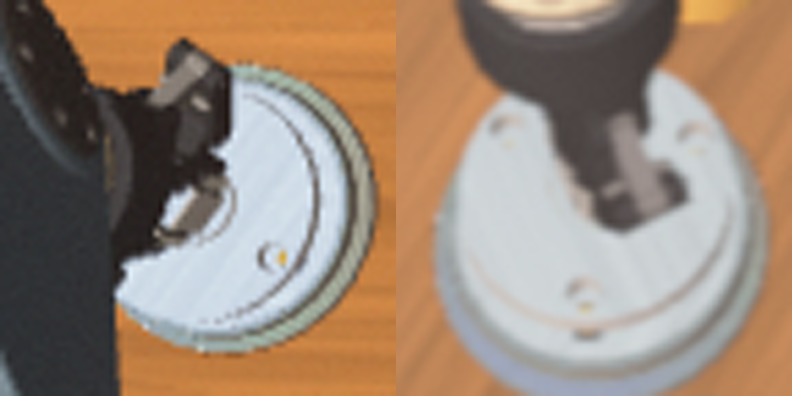

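Through the holes in p7 (top view crop at 272,258; side crop at 510,128, 692,133 and 583,295) brass shows inside each one. That agrees with the studs sitting underneath, so I'll make a guarded descent.

```bash
cat > f3d.py <<'E'
from rob import *
X,Y=.5255,.377
z=down(X,Y,.064,.0435,df=5);ctrl.dwell(.2);st("down");print(ctrl.state()["moment"])
E
python3 f3d.py
```

```text
down z 0.0435 dF [-0.2  0.1  1.1]
down t 67.9 tcp [0.5256 0.377  0.0436] w 0.0212 F [-0.4 -0.9 -4.3]
[ 0.02506903 -0.00522631  0.01835436]
```

```bash
cat > f4.py <<'E'
from rob import *
X,Y=.5255,.377
down(X,Y,.0435,.0420,df=5,step=.0005);st("seat")
ctrl.command_gripper(.05);lin(X,Y,.11,.2);st("rel")
x,y=.6375,.122;t=np.radians(3.8)
go(x,y,.12,[t,t+np.pi/2])
C={"side":capture("side")};snap("p8",{c:[proj(C["side"],[X,Y,.03])[0]] for c in("top","side")},h=36,out=300)
lin(x,y,.025,.12);ctrl.dwell(.2);ctrl.command_gripper(.01);st("grip")
assert .019<ctrl.state()["gripper_width"]<.0225
lin(x,y,.12,.12);st("lift")
X,Y=.6553,-.1565
ps=np.arctan2(*Ro.from_quat(np.roll(ctrl.state()["ee_rot"],-1)).as_matrix()[[1,0],1])
go(X,Y,.12,[ps,0,np.pi/2,np.pi/4,-np.pi/4]);lin(X,Y,.035,.12);ctrl.dwell(.2);st("over")
down(X,Y,.035,.0215,df=5);st("down")
ctrl.command_gripper(.05);lin(X,Y,.15,.2);st("rel")
ctrl.move_joints([-1.391,.527,1.433,0,1.181,-.178]);st()
for c in("top","side"): cv2.imwrite(f"pics/fin_{c}.png",cv2.resize(capture(c)["frame"][70:390,130:550],(798,608))[:600,:,::-1])
im=cv2.imread("pics/p8.png")
E
python3 f4.py
```

```text
down z 0.0425 dF [-3.6 -2.2  9.1]
seat t 68.4 tcp [0.5256 0.377  0.0436] w 0.0213 F [-3.6 -2.2  4.8]
rel t 69.3 tcp [0.5255 0.377  0.1103] w 0.05 F [-0.2  0.3 -0.2]
grip t 72.0 tcp [0.6378 0.1221 0.0256] w 0.021 F [-0.5  0.4  1.9]
lift t 73.0 tcp [0.6365 0.122  0.1189] w 0.021 F [-0.5 -0.6 -5.6]
over t 75.1 tcp [ 0.6561 -0.1568  0.0362] w 0.0208 F [-0.1 -0.1 -6.2]
down z 0.0215 dF [-3.3  1.5  9.1]
down t 76.8 tcp [ 0.6554 -0.1565  0.0226] w 0.0211 F [-3.3  1.5  2.8]
rel t 78.0 tcp [ 0.6544 -0.1561  0.149 ] w 0.0502 F [ 0.4  0.1 -1.5]
 t 80.2 tcp [ 0.2201 -0.5848  0.2313] w 0.0502 F [-0.9 -0.   1. ]
```

View pics/fin_top.png

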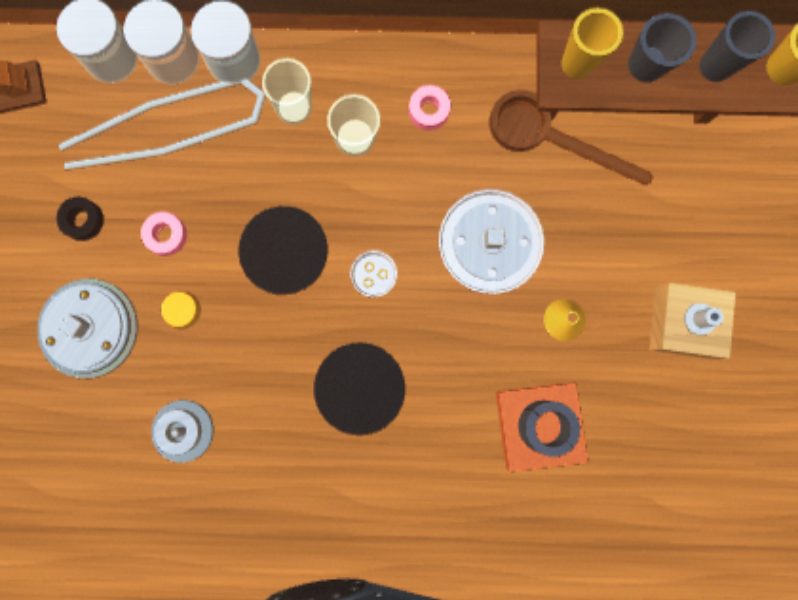

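View pics/fin_side.png

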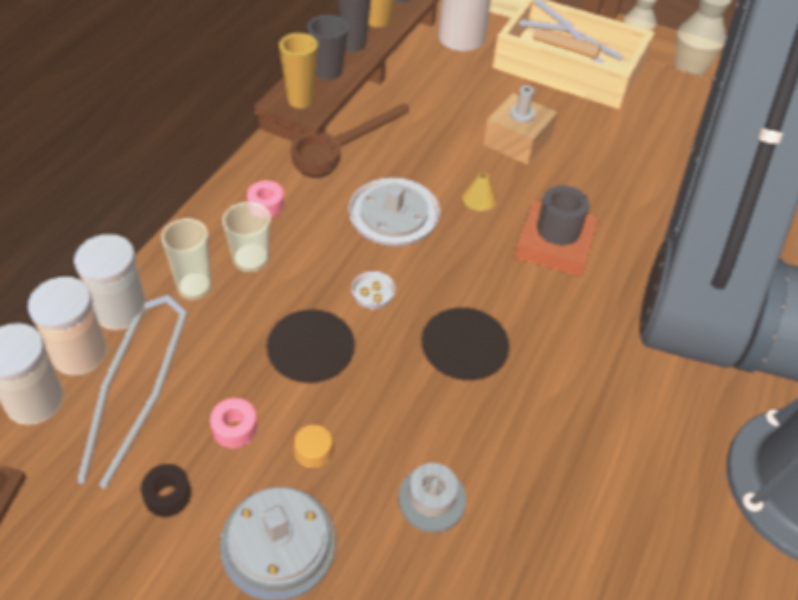

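All five parts appear to be in place. One close check of seating and centring before I hand it in.

Run:
```python
from rob import *
C={n:capture(n) for n in("side","top")}
snap("p9",{c:[proj(C[c],P)[0] for P in([.5255,.377,.03],[.655,-.157,.01],[.415,-.22,.05])] for c in C},h=33)
for c in C:
    for t,a in dict(mould_body_mid=("c",.066,.032,.092,(.415,-.22))).items():
        r=regions_of(t,c)
        if r: print(c,t,r[0]["position"],silfit([(C[c],r[0]["region"])],*a))
st()
```

```text
side mould_body_mid [428.8, 181.6] (array([ 0.41658948, -0.22036002,  0.06670919]), np.float64(0.0514154790105239))
top mould_body_mid [427.1, 292.8] (array([ 0.41506196, -0.22094278,  0.06845295]), np.float64(0.28454542262176497))
 t 80.6 tcp [ 0.2195 -0.5851  0.2315] w 0.0498 F [ 0.2 -0.4 -0.7]
```

View pics/p9.png

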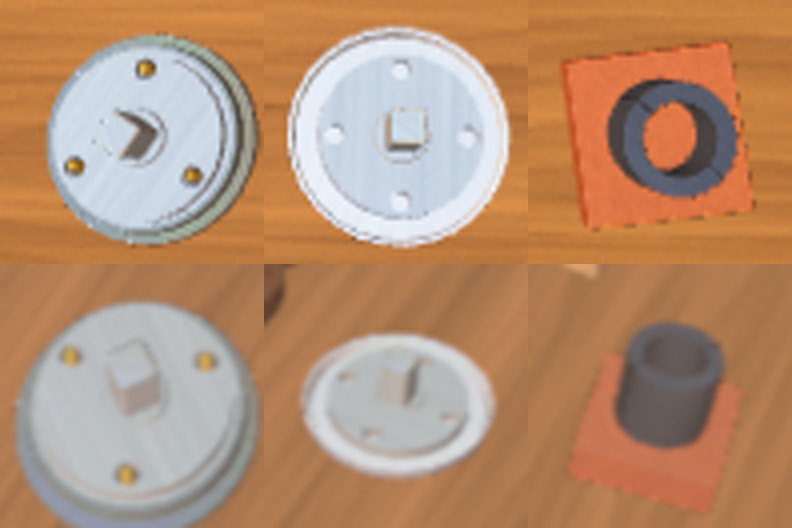

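The three studs stand out through the holes and the flange lies flat on the plate. The other flange is flat and central in the pan, and the body is centred on the brick. I'm handing it in.

```bash
python3 -c "
from cell import ctrl
print(ctrl.close_job())"
```

```text
the job is handed in; nothing more can be done
None
```

The stack is apart, all five parts are in place and released, and I handed the job in at about 81 s; it reports no verdict. I moved them in the order asked:

- **Plunger:** it hangs nose-down in the block's hole, with its shoulder on the block.
- **Guide ring:** the steel ring from the stack lies flat over the post. I left the black and pink look-alikes alone.
- **Mould body:** it stands upright on the fire brick. The camera fits put it at about (0.416, -0.221), within about 2 mm of the brick's fitted centre.
- **Three-hole flange:** it is seated on the stud plate, with all three studs through their holes. The arm stopped at 43.6 mm when it met resistance, against about 43.5 mm expected for full seating.
- **Four-hole flange:** it lies flat and close to the middle of the pan.

**What went wrong:** my first grip on the three-hole flange caught the corners of its core (26.7 mm wide, not about 22). I regripped it on the flats before lifting it.

**What disagreed:** the two cameras differed by about 2 mm throughout, so I averaged them and corrected the stud plate and pan targets against the arm's own position. The top camera's outline fit of the mould body was poor both times (about 28% mismatch), and one side-view fit of the four-hole flange was poor too. I relied on the other camera in those cases.

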